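# Load the vial plate and hold the light shield at its index

### The arm

A 6-joint arm with a two-finger parallel gripper is mounted at the origin on the work surface. World frame = base frame: x ahead of the robot, y to its left, z up, the work surface at z = 0. Lengths are in m, angles in rad, forces in N, time in s.
With the tool pointing down it reaches from about 0.275 to 0.825 m from the base axis. Payload 4.9 kg.
Tool frame: the origin (TCP) lies between the finger pads; the fingertips stand 8 mm ahead of it and the grasp point (between the pads) lies 11 mm behind it; z points along the fingers, y is the line along which they close (so a half turn about z gives the same grasp; the last joint's range is limited). The gripper opens to 85 mm and grips with 20 to 120 N. Pads are 22 mm wide; open, the fingers measure 114 mm over their backs; the gripper's body (76 mm by 85 mm) begins 54 mm behind the grasp point. The pads swing forward as they close: fully open they stand 13 mm farther back than shut.
Start: joints at [-1.385, 0.326, -0.193, 1.052, 0, 1.437], TCP at [0.173, -0.522, 0.239] pointing down, gripper open.
Joint ranges: [-2.65, 2.65], [-0.97, 1.79], [-1.3, 1.35], [-1.93, 2.1], [-1.47, 1.37], [-3.14, 3.14]. Speed limits (rad/s): [2.57, 2.57, 3.14, 3.14, 3.14, 3.14].

### API

Orientations are given as a unit quaternion [w, x, y, z].
In Python, from plant import manip, imaging, finder gives the robot as it stands. The module is installed in compiled form; this text tells all that it offers.
- The arm moves only by the shell command python3 -m creep 'ROWS'. ROWS is JSON, a list that holds one entry, the list of rows, each a list of 7 numbers: the shift along the tool's x, y, z in mm, then the turn, a rotation vector about the tool's x, y, z in rad, then the opening, from 0 (shut) to 1 (fully open). A call has 1 to 8 rows; each row shifts and turns the commanded pose from where the row before left it, along the tool's axes as they then stand; what a row does not reach is not made up. A row lasts 1/8 s, in which the tool goes at most 62.5 mm and 10.7 degrees, less where a joint would pass 70% of its speed; a pose out of reach is approached as far as the arm can. A call with a gripper value outside its range is refused whole. The fingers move at their own pace and stop on an object; the grip force is fixed at half the most. Time passes only in rows, so rows that do not move let the fingers close. It gives the time, the measured TCP pose, the force, the opening and the grip force at its end, in the units of the state.
- manip.read_state(): the state, without advancing time (a new reading comes with each control period).
- imaging.capture(name): name is "side" or "top" or "wrist"; returns the picture (420x560x3 uint8, red, green, blue); there is no depth.
- imaging.camera_params(name): a dict with "camera_matrix" (3x3 intrinsics, pixels), "k1" (the pictures are not rectified: a ray, as slopes to the right and down, at radius r is drawn at 1 + k1 r^2 times it, then the intrinsics apply), "T" (4x4, takes a point from camera to world coordinates). Camera axes: x right, y down, z forward; pixel columns grow to the right and rows downward; lengths in m; the calibration is good to about 2 mm. A picture is of the moment at which its call begins: read the wrist's pose just before it. camera_params takes no time and is no camera call; for the wrist camera it gives the pose at the moment of the call.
- manip.finish_job(): hands the job in; it is judged then, once.
Trained networks look in the newest picture that a camera, given by its name, has taken for a name from the list of things; names that differ only in an ending like _2 or _b are one class to them, and where a whole thing is asked for, a point or a joint stands for the part that bears it (a point fixed in the world has none). Each returns a list of dicts, best first, with "conf" (0 to 1); they miss things now and then, are a little off and sometimes report something else, mostly with a low value. They report only what shows in the picture. A call takes as long as a camera call. They do not tell look-alikes from the thing itself.
- finder.boxes_of(camera, thing): "extent" ([left, top, right, bottom] in pixels, round what is visible of it).
The state is a dict: "time": time; "q": joint angles; "qd": joint speeds; "effort": joint torques, N m; "eef_pos": TCP position; "orientation": TCP orientation; "contact_force": force on the tool from outside, world axes, zero at the start; "ft_torque": the same for the moment, N m; "finger_gap": opening from 0.0 (shut) to 1.0 (fully open); "grip_force": force on a finger pad.
Only numpy, scipy, OpenCV 4.12 (cv2) and the standard library are available. Lean on these libraries where they do the work, as an engineer would, in place of code of your own. Each camera call takes 0.05 s, during which the arm holds its last target. There are 200 camera calls.

### The job

Fit the ribbed vial plate over the two locating pins of the white sample stage so that it lies flush, and let go of it. Then swing up the stage's hinged light shield by its bow handle until it lines up with the index arm at the end of the hinge, and finish while still holding it there, since it falls back if let go. Leave the index arm and everything else around as it is.

Things in the scene. Friction and masses are not known exactly. Their poses are not given: they have to be found in the camera images.
- stage: fixed white instrument; own frame (mm): x -115 to 115, y -200 to 85, deck 50 high. Origin on the table under the middle of the shield's hinge; x runs along the hinge, +y towards the shield's handle, -y to the pin bay. Yaw within 0.25 rad of 0. A grey block (x -80..80, y 8..83) under the shield is 70 high. At x = 100, y > 0 a thin upright arc scale, radius 75 about the hinge, rises to 153
- bay (a point): point on the stage's flat deck midway between the two steel locating pins, at (0, -100, 50) mm in the stage's frame, axes as the stage's. The pins are 50 mm either way from it along y, 8 mm thick, 20 mm tall, the top 6 mm tapered. The seated plate's origin comes to this point
- plate: loose vial plate of bare aluminium, 84 (x) by 130 (y) by 8 mm thick, 0.2 to 0.4 kg, ten dark round wells, two 10 mm through holes at y = +50 and -50 mm, x = 0; fits either way round. Grip rib in the middle: 12 mm thick (x), 46 mm long (y), rising to 39 mm above the underside. Origin: centre of the underside. Lies flat on the table at the start, yaw within 0.3 rad of 0
- shield (a joint): angle of the light shield (rad), an aluminium panel 160 mm long (along the hinge), 5 mm thick, reaching 90 mm from the hinge, with a steel bow handle in the same plane beyond its free edge; 0.28 kg in all. 0: lying level on its stops, as at the start; grows as it swings up about the hinge, limit 1.5. It falls back freely when let go
- hinge (a point): point on the hinge axis midway along the shield, at (0, 0, 75) mm in the stage's frame; the axis is the stage's x
- handle (a point): middle of the bow handle's round bar, at 140 mm from the hinge axis in the panel's plane. The bar is 10 mm thick, 130 mm long between its end arms, parallel to the hinge, with a clear gap of 45 mm to the panel's edge. With the shield level it is 75 mm above the table, nothing below it. Own y points from the hinge to the bar
- index (a joint): angle of the index arm (rad), in the same sense and about the same axis as joint shield: the shield is lined up when joint shield equals it. Set between 0.6 and 1.1; held only by friction, do not move it
- index_tip (a point): tip of the index arm, a thin dark steel pointer with a diamond head, 105 mm long, on the hinge axis 109 mm along the stage's +x from the hinge's middle, just outside the arc scale. Own y points from the hinge to the tip
- blank: bystander: plain aluminium cover plate without holes, 80 by 100 by 8 mm, with a round 24 mm knob, 30 mm high in all; origin centre of underside
- vial: bystander: small amber vial with cap, 22 mm across, 34 mm high, standing on the stage's deck near its corner at +x, -y; origin centre of underside
- bottle_a: bystander: glass bottle with cap, 90 mm across, 200 mm high, far left; origin centre of underside
- bottle_b: bystander: glass bottle with cap, 80 mm across, 170 mm high, far right; origin centre of underside
- cup: bystander: white paper cup, 76 mm across, 100 mm high, on the left; origin centre of underside
- tray: bystander: open divided plastic tray, 80 by 130 by 30 mm, beyond the stage on the right; origin centre of underside
- driver: bystander: screwdriver lying on the table near the robot on the left; origin under its middle
- carton: bystander: cardboard carton, 70 by 160 by 50 mm, beyond the stage on the left; origin centre of underside
Things that resemble listed ones, but are neither listed nor needed, are in the scene too. What is shaped like the plate but green or turquoise is not meant.

How it is judged:
On the way, in this order (a step that is already met when the one before it is completed fails the run):
1. the vial plate lies flush on the deck over both pins, let go (z of plate in the frame of bay between -0.0025 and 0.0025 m and horizontal distance between plate and bay below 0.004 m and angle between the y axis of plate and the y axis of stage, either way round below 0.06 rad and angle between plate's own z axis and vertical below 0.04 rad and contact force between the fingers and plate below 0.2 N), for 0.3 s.
2. the shield is held by the fingers in line with the index arm (angle between the y axis of handle and the y axis of index_tip, either way round below 0.08 rad and value of joint shield above 0.4 rad and contact force between the fingers and shield above 0.3 N and contact force between shield and plate below 0.1 N and contact force between shield and blank below 0.1 N and contact force between shield and vial below 0.1 N and contact force between shield and bottle_a below 0.1 N and contact force between shield and bottle_b below 0.1 N and contact force between shield and cup below 0.1 N and contact force between shield and tray below 0.1 N and contact force between shield and driver below 0.1 N and contact force between shield and carton below 0.1 N), for 0.3 s.
At the end, for the whole second after the job is handed in: The plate lies over both pins within 2.5 mm of flush and 4 mm of centre, not touched by the fingers; the shield stands still (under 0.1 rad/s) within 0.08 rad of the index arm, carried by the fingers alone (over 0.3 N) (all of step 1 and all of step 2 and velocity of joint shield between -0.1 and 0.1 rad/s); the arm keeps its last pose, push and grip.
It fails at once if the index arm is moved by more than 12 mm at its tip (distance of index_tip from where it was at the start of the episode above 0.012 m).
It fails at once if a bystander is moved by more than 30 mm (distance of any of blank, vial, bottle_a, bottle_b, cup, tray, driver, carton from where it was at the start of the episode above 0.03 m).
It also fails if it takes over 67 s, if anything falls off the work surface, if the arm or the gripper's body presses on something with over 40 N, if the wrist force passes 120 N, or if a joint passes its speed limit or range.

## Working session

There is one attempt and no reset: what is moved stays moved. The work goes in short steps, Python scripts to look and compute and a shell command to move; the robot and the scene stay as the last step left them, time stands still between calls to the robot, and variables do not carry over. Pictures are saved under pics/ and viewed, at most 10 in all, crops included, and the job is handed in when it is done.

```bash
mkdir -p pics; ls
python3 - <<'E'
from plant import manip, imaging, finder
import cv2, numpy as np
s=manip.read_state(); print(s)
ims=[]
for c in ("top","side"):
    im=imaging.capture(c); cv2.imwrite(f"pics/{c}0.png",im[:,:,::-1])
    p=imaging.camera_params(c); print(c,p["camera_matrix"].tolist(),p["k1"],np.round(p["T"],3).tolist())
    for t in ("stage","plate","handle","index_tip","vial","blank"):
        print(c,t,[(np.round(d["extent"],1).tolist(),round(d["conf"],2)) for d in finder.boxes_of(c,t)][:3])
E
```

```text
pics
{'time': 0.0, 'q': array([-1.38520804e+00,  3.26937992e-01, -1.93609063e-01,  1.05201816e+00,
        3.42286913e-05,  1.43661849e+00]), 'qd': array([ 1.36130877e-03, -1.33890103e-03,  3.76817855e-05,  1.35664833e-04,
        2.06182676e-04,  5.52463928e-04]), 'effort': array([ 5.27165503e-04, -4.43400693e+01,  2.62439847e+01,  1.54471700e-02,
       -1.52743746e-04, -8.03196997e-06]), 'eef_pos': array([ 0.17281227, -0.52152677,  0.23849549]), 'orientation': array([-8.84592855e-04,  9.87245523e-01,  1.59202683e-01, -5.62367452e-06]), 'contact_force': array([-0.18041154, -0.74555223,  1.05470772]), 'ft_torque': array([ 0.00747553, -0.00868112,  0.0131725 ]), 'grip_force': 0.0, 'finger_gap': 0.9999702291034138}
top [[515.8308298064488, 0.0, 284.8216197743302], [0.0, 515.8308298064488, 211.57340173067703], [0.0, 0.0, 1.0]] -0.14162414763827494 [[-0.024, -0.99, 0.14, 0.297], [-1.0, 0.026, 0.012, -0.016], [-0.015, -0.14, -0.99, 1.544], [0.0, 0.0, 0.0, 1.0]]
top stage [([222.3, 146.9, 351.2, 235.3], 0.94)]
top plate [([360.2, 271.1, 412.3, 302.3], 0.82), ([442.4, 223.3, 484.8, 250.1],
[... 184 characters left out ...]
63.7, 478.0, 194.0], 0.48)]
side [[460.754810798935, 0.0, 283.9138964657122], [0.0, 460.754810798935, 208.25612335295452], [0.0, 0.0, 1.0]] -0.13415496116085132 [[0.995, -0.053, 0.082, 0.406], [-0.098, -0.508, 0.856, -1.216], [-0.003, -0.859, -0.511, 0.805], [0.0, 0.0, 0.0, 1.0]]
side stage [([256.5, 172.6, 353.0, 266.4], 0.82), ([320.1, 169.3, 330.8, 202.8], 0.51), ([267.9, 179.1, 323.2, 210.7], 0.32)]
side plate [([241.9, 338.1, 286.0, 390.2], 0.85), ([305.4, 280.4, 338.8, 319.1], 0.78), ([255.4, 175.7, 352.2, 263.9], 0.43)]
side handle [([267.6, 181.1, 321.6, 211.2], 0.93)]
side index_tip [([321.1, 170.7, 332.3, 204.6], 0.42)]
side vial []
side blank [([236.1, 296.8, 269.7, 328.3], 0.86)]
```

Run:
```python
import cv2
t=cv2.imread("pics/top0.png"); cv2.imwrite("pics/topc.png",cv2.resize(t[120:330,200:500],(800,560),interpolation=cv2.INTER_CUBIC))
t=cv2.imread("pics/side0.png"); cv2.imwrite("pics/sidec.png",cv2.resize(t[150:400,200:400],(480,600),interpolation=cv2.INTER_CUBIC))
```

```text
(no output)
```

View pics/topc.png

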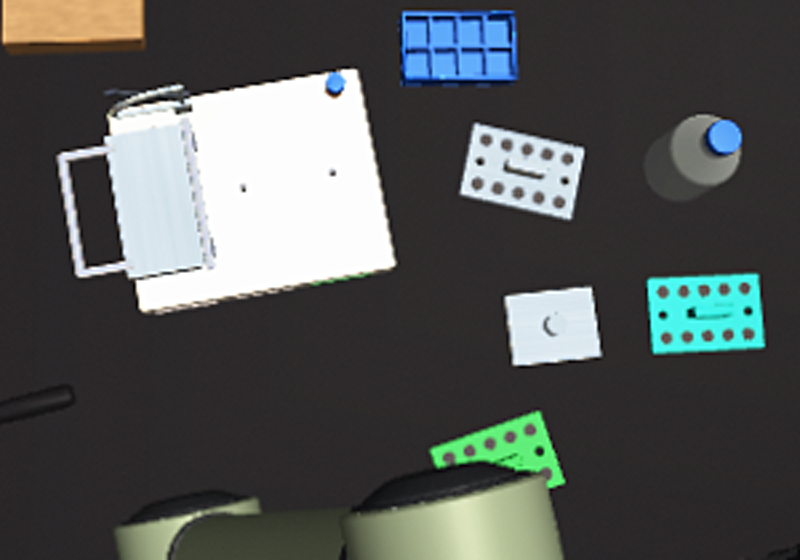

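View pics/sidec.png

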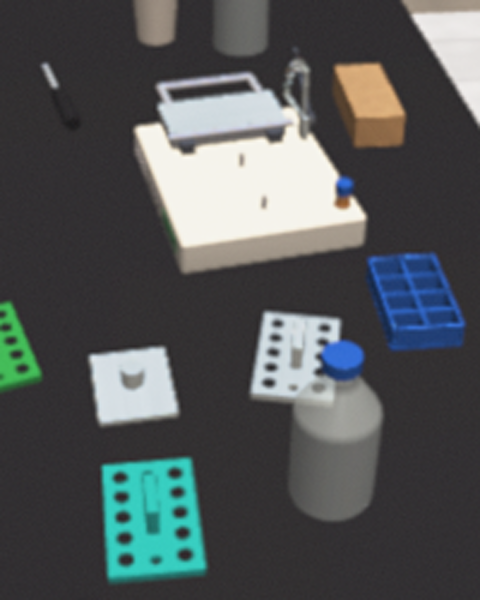

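Top view: the bare aluminium vial plate is centred at crop (522,170), i.e. about pixel (396,184). The pins are at crop (243,188) and (333,173), and the handle is at the left, near crop (70,213). In the side view the index arm is the upright at crop (298,90). The green and turquoise plates are decoys.

```bash
cat > h.py <<'E'
import numpy as np, cv2
from scipy.spatial.transform import Rotation as Ro
from plant import manip, imaging, finder
def par(c):
    p=imaging.camera_params(c); return np.array(p["camera_matrix"]),p["k1"],np.array(p["T"])
def w(px,z,P):   # pixels -> world at height z
    K,k,T=P; n=cv2.undistortPoints(np.float64(px).reshape(-1,1,2),K,np.array([k,0,0,0.])).reshape(-1,2)
    d=np.c_[n,np.ones(len(n))]@T[:3,:3].T; return T[:3,3]+d*((z-T[2,3])/d[:,2])[:,None]
def pj(X,P):
    K,k,T=P; Ti=np.linalg.inv(T); return cv2.projectPoints(np.float64(X).reshape(-1,3),cv2.Rodrigues(Ti[:3,:3])[0],Ti[:3,3],K,np.array([k,0,0,0.]))[0].reshape(-1,2)
def st(): 
    s=manip.read_state(); q=s["orientation"]; return s,np.array(s["eef_pos"]),Ro.from_quat(np.r_[q[1:],q[0]])
def go(pos,heading):  # needed shift (tool axes, mm) then turn (tool rotvec) for tool down with tool x at heading
    s,p,R=st(); G=Ro.from_euler('z',heading)*Ro.from_euler('x',np.pi)
    print("t",s["time"],"pos",p.round(4),"shift",(R.inv().apply(np.array(pos)-p)*1000).round(1),"turn",(R.inv()*G).as_rotvec().round(3))
E
python3 - <<'E'
from h import *
P=par("top"); im=cv2.imread("pics/top0.png"); g=im.min(2)
x0,y0=365,160; c=(g[y0:210,x0:425]>110).astype('uint8')
cn=max(cv2.findContours(cv2.morphologyEx(c,cv2.MORPH_CLOSE,np.ones((3,3))),0,2)[0],key=cv2.contourArea)+[x0,y0]
b=cv2.boxPoints(cv2.minAreaRect(cn.astype(np.float32))); W=w(b,.008,P); print("plate",W.round(3)); print(W.mean(0)); e=np.diff(W,axis=0)[:2]; print(np.hypot(e[:,0],e[:,1]),np.arctan2(e[:,1],e[:,0]))
pins=np.array([[243,188],[333,173]])*.375*[1,1]+[200,120]
Wp=w(pins,.07,P); print("pins",Wp,np.hypot(*(Wp[0]-Wp[1])[:2])); m=Wp.mean(0); d=Wp[0]-Wp[1]; print(m,"yaw",np.arctan2(-d[0],d[1]))
go([W.mean(0)[0],W.mean(0)[1],.25],1.35)
E
```

```text
plate [[ 0.566 -0.261  0.008]
 [ 0.649 -0.284  0.008]
 [ 0.615 -0.414  0.008]
 [ 0.533 -0.389  0.008]]
[ 0.59078556 -0.33691424  0.008     ]
[0.0856185  0.13402044] [-0.27413057 -1.82477518]
pins [[ 0.56677727 -0.01838427  0.07      ]
 [ 0.58077802 -0.11693408  0.07      ]] 0.09953936902999866
[ 0.57377765 -0.06765917  0.07      ] yaw 0.1411233257565719
t 0.7 pos [ 0.1729 -0.5221  0.2393] shift [454.9 -44.5 -10.7] turn [ 0.    0.   -1.03]
```

```bash
python3 -m creep '[[[57,-5.5,-1,0,0,0,1],[57,-5.5,-1,0,0,0,1],[57,-5.5,-1,0,0,0,1],[57,-5.5,-1,0,0,0,1],[57,-5.5,-1,0,0,0,1],[57,-5.5,-1,0,0,0,1],[57,-5.5,-1,0,0,0,1],[57,-5.5,-1,0,0,0,1]]]' && python3 -m creep '[[[0,0,0,0,0,-0.18,1],[0,0,0,0,0,-0.18,1],[0,0,0,0,0,-0.18,1],[0,0,0,0,0,-0.18,1],[0,0,0,0,0,-0.18,1],[0,0,0,0,0,-0.17,1],[0,0,0,0,0,0,1],[0,0,0,0,0,0,1]]]'
python3 - <<'E'
from h import *
P=par("wrist"); im=imaging.capture("wrist"); cv2.imwrite("pics/w1.png",im[:,:,::-1]); print(P[2].round(3).tolist(),P[0][0,0],P[1])
print([(np.round(d["extent"],1).tolist(),round(d["conf"],2)) for d in finder.boxes_of("wrist","plate")])
go([.591,-.337,.25],1.307)
E
```

```text
time: 1.7
eef_pos: [0.5937, -0.3361, 0.2474]
orientation: [0.0, 0.987, 0.159, 0.0]
contact_force: [0.8, -0.4, -0.2]
finger_gap: 1.002
grip_force: 0.0
time: 2.7
eef_pos: [0.592, -0.337, 0.2472]
orientation: [-0.0, 0.769, 0.639, -0.0]
contact_force: [0.4, -0.3, 0.2]
finger_gap: 0.998
grip_force: 0.0
[[0.983, -0.174, -0.052, 0.604], [-0.182, -0.944, -0.276, -0.267], [-0.001, 0.281, -0.96, 0.382], [0.0, 0.0, 0.0, 1.0]] 374.7050522343255 0.01660005409814554
[([0.3, 176.0, 36.6, 242.3], 0.94), ([242.6, 102.8, 335.1, 234.1], 0.67)]
t 2.8 pos [ 0.5919 -0.337   0.2472] shift [-0.1 -0.9 -2.8] turn [-0.    -0.     0.081]
```

View pics/w1.png

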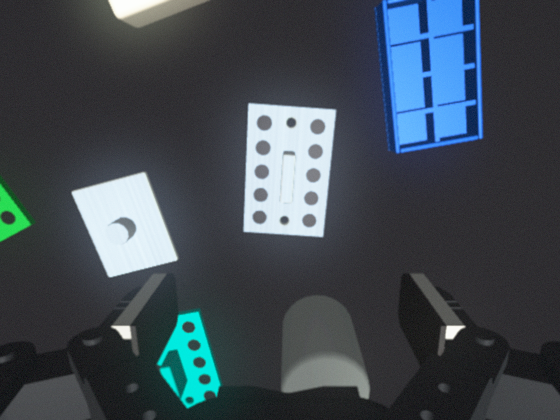

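The wrist view shows the plate with its holes at (291,122) and (284,220) and its rib at (288,177). The bottle_b cap is below the gripper at (325,340). I'll refine the plate pose from the holes and the outline.

```bash
cat >> h.py <<'E'
def blob(im,u,v,r=8,frac=.5,big=None):  # centroid of the dark spot near u,v
    g=im.min(2).astype(float); u,v=int(round(u)),int(round(v)); c=g[v-r:v+r+1,u-r:u+r+1]
    wt=np.clip(np.percentile(c,80)*.85-c,0,None); wt[wt<.3*wt.max()]=0
    n,l,_,_=cv2.connectedComponentsWithStats((wt>0).astype('uint8'))
    k=l[np.unravel_index(wt.argmax(),wt.shape)]; wt[l!=k]=0
    y,x=np.mgrid[-r:r+1,-r:r+1]; return [u+(wt*x).sum()/wt.sum(),v+(wt*y).sum()/wt.sum()]
def quad(im,box,th):  # sub-pixel-ish rectangle of the bright thing inside box
    l,t,r,b=[int(a) for a in box]; c=(im.min(2)[t:b,l:r]>th).astype('uint8')
    cn=max(cv2.findContours(c,0,2)[0],key=cv2.contourArea)
    hl=cv2.convexHull(cn); return cv2.approxPolyN(hl,4,ensure_convex=True).reshape(-1,2)+[l,t]
E
python3 - <<'E'
from h import *
P=par("wrist"); im=cv2.imread("pics/w1.png")
hp=[blob(im,291,122),blob(im,284,220)]; H=w(hp,.008,P); print(hp,H)
d=H[0]-H[1]; print(np.hypot(*d[:2]),H.mean(0),"yheading",np.arctan2(d[1],d[0]))
wl=[blob(im,*a,r=12) for a in [(264,123),(318,127),(263,148),(315,152),(261,172),(313,175),(260,195),(311,198),(259,217),(309,220)]]
Wl=w(wl,.008,P); print(Wl.mean(0)); d=Wl[:2].mean(0)-Wl[-2:].mean(0); print(np.arctan2(d[1],d[0]))
q=quad(im,(225,85,350,250),120); Q=w(q,.008,P); print(q,Q.mean(0),np.linalg.norm(np.diff(Q,axis=0),axis=1))
E
```

```text
[[np.float64(290.85412561789207), np.float64(122.1658197656331)], [np.float64(283.9398159097144), np.float64(219.64279295045833)]] [[ 0.60367007 -0.28660778  0.008     ]
 [ 0.57882571 -0.38295049  0.008     ]]
0.09949452544031875 [ 0.59124789 -0.33477914  0.008     ] yheading 1.3184198952925368
[ 0.59107238 -0.33508674  0.008     ]
1.318632911721099
[[336 109]
 [323 237]
 [243 231]
 [248 102]] [ 0.59132115 -0.33501018  0.008     ] [0.13112726 0.08485227 0.1308736 ]
```

Run:
```python
from h import *
P=par("top"); print("cap",w([[200+724*.375,120+137*.375]],.17,P), "bottom?", w([[200+665*.375,120+165*.375]],.0,P))
P=par("wrist"); print(w([[318,296],[282,340],[365,340]],.13,P))
go([.5912,-.335,.020],1.3185)
```

```text
cap [[ 0.58970446 -0.5178862   0.17      ]] bottom? [[ 0.59431627 -0.5068427   0.        ]]
[[ 0.60122769 -0.40867349  0.13      ]
 [ 0.56767985 -0.44118516  0.13      ]
 [ 0.63101977 -0.45273801  0.13      ]]
t 2.8 pos [ 0.5919 -0.337   0.2472] shift [  1.8  -1.1 227.2] turn [-0.   -0.    0.07]
```

```bash
python3 -m creep '[[[1.8,-1.1,40,0,0,0.07,0.7],[0,0,45,0,0,0,0.6],[0,0,45,0,0,0,0.6],[0,0,40,0,0,0,0.6],[0,0,30,0,0,0,0.6],[0,0,15,0,0,0,0.6],[0,0,0,0,0,0,0.6],[0,0,0,0,0,0,0.6]]]'
python3 - <<'E'
from h import *
go([.5912,-.335,.020],1.3185); print(st()[0]["contact_force"])
E
```

```text
time: 3.8
eef_pos: [0.5922, -0.3357, 0.0338]
orientation: [0.001, 0.79, 0.613, 0.0]
contact_force: [-0.2, 0.5, -0.1]
finger_gap: 0.601
grip_force: 0.0
t 3.8 pos [ 0.5922 -0.3357  0.0338] shift [ 0.5 -1.2 13.8] turn [0.002 0.001 0.001]
[-0.17630259  0.49792741 -0.13423798]
```

```bash
python3 -m creep '[[[0.5,-1,8,0,0,0,0.6],[0,0,5.5,0,0,0,0.6],[0,0,0,0,0,0,0.3],[0,0,0,0,0,0,0],[0,0,0,0,0,0,0],[0,0,0,0,0,0,0],[0,0,0,0,0,0,0],[0,0,0,0,0,0,0]]]'
```

```text
time: 4.8
eef_pos: [0.5906, -0.3344, 0.019]
orientation: [0.0, 0.79, 0.613, 0.0]
contact_force: [-0.7, -0.1, 2.6]
finger_gap: 0.123
grip_force: 59.2
```

```bash
python3 -m creep '[[[0,0,-10,0,0,0,0],[0,0,-30,0,0,0,0],[0,0,-40,0,0,0,0],[0,0,-40,0,0,-0.1,0],[0,0,-40,0,0,-0.1,0],[0,0,-40,0,0,-0.1,0],[0,0,-31,0,0,-0.093,0],[0,0,0,0,0,0,0]]]'
python3 - <<'E'
from h import *
go([.596,-.221,.25],1.712)
E
```

```text
time: 5.8
eef_pos: [0.5914, -0.3351, 0.2527]
orientation: [0.003, 0.656, 0.755, 0.0]
contact_force: [-0.4, -0.2, -3.2]
finger_gap: 0.129
grip_force: 58.8
t 5.8 pos [ 0.5914 -0.3351  0.2527] shift [112.3  20.6   2.4] turn [ 0.004  0.004 -0.   ]
```

```bash
python3 -m creep '[[[37,7,0,0,0,0,0],[37,7,1,0,0,0,0],[38,6.6,1,0,0,0,0],[0,0,0,0,0,0,0],[0,0,0,0,0,0,0],[0,0,0,0,0,0,0]]]'
python3 - <<'E'
from h import *
s=st(); P=par("wrist"); im=imaging.capture("wrist"); cv2.imwrite("pics/w2.png",im[:,:,::-1]); np.save("w2.npy",P[2]); np.save("w2s.npy",np.r_[s[1],s[2].as_quat()])
E
python3 -m creep '[[[33,0,0,0,0,0,0],[33,0,0,0,0,0,0],[33,0,0,0,0,0,0],[0,0,0,0,0,0,0],[0,0,0,0,0,0,0],[0,0,0,0,0,0,0]]]'
python3 - <<'E'
from h import *
s=st(); P=par("wrist"); im=imaging.capture("wrist"); cv2.imwrite("pics/w3.png",im[:,:,::-1]); np.save("w3.npy",P[2]); np.save("w3s.npy",np.r_[s[1],s[2].as_quat()])
a=cv2.imread("pics/w2.png")[:300,130:430]; b=im[:300,130:430,::-1]
cv2.imwrite("pics/w23.png",cv2.resize(np.hstack([a,b]),(800,400)))
E
```

```text
time: 6.55
eef_pos: [0.5945, -0.2214, 0.2469]
orientation: [-0.0, 0.656, 0.755, -0.0]
contact_force: [0.0, 0.2, -1.8]
finger_gap: 0.127
grip_force: 58.7
time: 7.35
eef_pos: [0.5811, -0.1237, 0.2477]
orientation: [0.0, 0.656, 0.755, -0.0]
contact_force: [-0.0, -0.3, -2.4]
finger_gap: 0.131
grip_force: 58.7
```

View pics/w23.png

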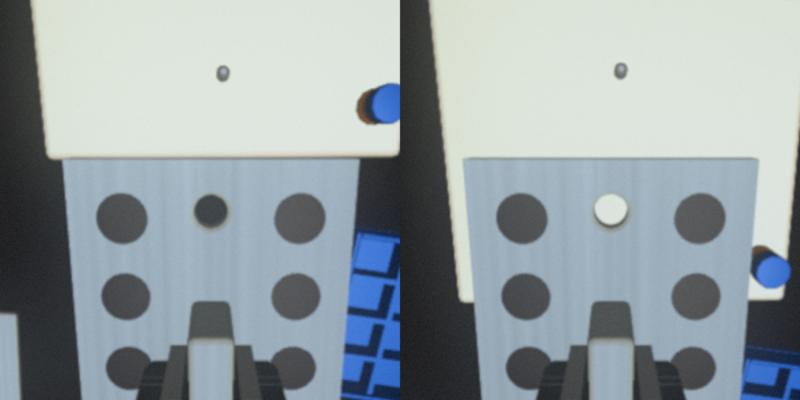

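The left half shows pin 2 at about image (297,55), the right half pin 1 at about (295,53). The held plate's front hole is at about (288,158) in both, and the plate is straight in the grip.

Run:
```python
from h import *
K,k,_=par("wrist"); pins=[]
for n,px in (("w2",(297.2,54.7)),("w3",(295,52.7))):
    P=(K,k,np.load(n+".npy")); im=cv2.imread(f"pics/{n}.png"); s=np.load(n+"s.npy"); R=Ro.from_quat(s[3:])
    b=blob(im,*px,r=9); p=w([b],.060,P)[0]; pins.append(p)
    g=im[145:172,270:306].min(2).astype(float)
    # hole in plate
    c=im[140:176,270:306]; gg=cv2.cvtColor(c,cv2.COLOR_BGR2GRAY)
    m=(gg<90) if n=="w2" else (gg>205); nn,l,stt,ce=cv2.connectedComponentsWithStats(m.astype('uint8')); i=1+stt[1:,4].argmax()
    h=ce[i]+[270,140]; zt=s[2]-.019+.008; H=w([h],zt,P)[0]
    q=quad(im[:,:],(140,90,460,290),90) if 0 else None
    print(n,"pin",b,p,"hole",h,stt[i],"H tool",R.inv().apply(H-s[:3]).round(4))
d=pins[1]-pins[0]; print(np.hypot(*d[:2]),"bay",(pins[0]+pins[1])/2,"heading",np.arctan2(d[1],d[0]))
```

```text
w2 pin [np.float64(296.6256957855277), np.float64(54.984172062554435)] [ 0.58573099 -0.11502319  0.06      ] hole [287.8108747  157.85579196] [  6   7  24  23 423] H tool [ 0.0502 -0.0006  0.011 ]
w3 pin [np.float64(294.9739327540612), np.float64(53.05024556101247)] [ 0.5709595  -0.01616092  0.06      ] hole [287.6997389  156.16710183] [  6   6  24  22 383] H tool [ 0.0508 -0.0006  0.011 ]
0.09995972419415765 bay [ 0.57834525 -0.06559206  0.06      ] heading 1.7191139918120872
```

Run:
```python
from h import *
go([.579,-.0659,.105],1.719)
```

```text
t 7.4 pos [ 0.581  -0.1236  0.2476] shift [ 57.5   6.1 142.6] turn [-0.     0.    -0.008]
```

```bash
python3 -m creep '[[[19,2,30,0,0,-0.008,0],[19.5,2,40,0,0,0,0],[19,2,40,0,0,0,0],[0,0,20,0,0,0,0],[0,0,12,0,0,0,0],[0,0,0,0,0,0,0],[0,0,0,0,0,0,0],[0,0,0,0,0,0,0]]]'
python3 - <<'E'
from h import *
go([.579,-.0659,.069],1.719)
E
```

```text
time: 8.4
eef_pos: [0.5793, -0.0652, 0.1069]
orientation: [0.001, 0.652, 0.758, 0.0]
contact_force: [0.9, -0.1, -1.7]
finger_gap: 0.13
grip_force: 58.6
t 8.4 pos [ 0.5793 -0.0652  0.1069] shift [-0.6 -0.4 37.9] turn [0.002 0.001 0.001]
```

```bash
python3 -m creep '[[[-0.6,-0.3,8,0,0,0,0],[0,0,7,0,0,0,0],[0,0,4,0,0,0,0],[0,0,4,0,0,0,0],[0,0,3,0,0,0,0],[0,0,0,0,0,0,0]]]'
python3 - <<'E'
from h import *
go([.579,-.0659,.069],1.719); s=st()[0]; print(s["contact_force"],s["ft_torque"])
E
```

```text
time: 9.15
eef_pos: [0.5782, -0.0653, 0.0796]
orientation: [-0.0, 0.652, 0.758, 0.0]
contact_force: [0.6, 0.3, -2.7]
finger_gap: 0.127
grip_force: 58.8
t 9.15 pos [ 0.5782 -0.0653  0.0796] shift [-0.7  0.7 10.6] turn [ 0.    -0.     0.002]
[ 0.6228174   0.30528216 -2.69733041] [ 0.02950085 -0.1090821  -0.01214345]
```

No load and already below the tapers, so the pins are in the holes. Continuing down.

```bash
python3 -m creep '[[[0,0,3,0,0,0,0],[0,0,3,0,0,0,0],[0,0,2,0,0,0,0],[0,0,1.5,0,0,0,0],[0,0,0.8,0,0,0,0],[0,0,0,0,0,0,0],[0,0,0,0,0,0,0]]]'
python3 - <<'E'
from h import *
go([.579,-.0659,.069],1.719); s=st()[0]; print(s["contact_force"],s["ft_torque"])
E
```

```text
time: 10.02
eef_pos: [0.5782, -0.0653, 0.0695]
orientation: [0.0, 0.652, 0.758, 0.0]
contact_force: [0.5, 0.3, -2.6]
finger_gap: 0.131
grip_force: 58.8
t 10.025 pos [ 0.5782 -0.0653  0.0695] shift [-0.7  0.7  0.5] turn [ 0.    -0.     0.002]
[ 0.54666418  0.27917755 -2.57970413] [ 0.13979881 -0.25638195 -0.06394938]
```

```bash
python3 -m creep '[[[0,0,0.6,0,0,0,0],[0,0,0,0,0,0,0],[0,0,0,0,0,0,0.4],[0,0,0,0,0,0,0.4],[0,0,0,0,0,0,0.4],[0,0,0,0,0,0,0.4],[0,0,-10,0,0,0,0.4],[0,0,-30,0,0,0,0.4]]]' && python3 -m creep '[[[0,0,-50,0,0,0,0.4],[0,0,-50,0,0,0,0.4],[-20,0,-40,0,0,0,0.4],[-10,0,0,0,0,0,0.4],[0,0,0,0,0,0,0.4],[0,0,0,0,0,0,0.4],[0,0,0,0,0,0,0.4]]]'
python3 - <<'E'
from h import *
P=par("wrist"); im=imaging.capture("wrist"); cv2.imwrite("pics/w4.png",im[:,:,::-1]); np.save("w4.npy",P[2]); go([.5,0,.2],1.719)
im=imaging.capture("side"); cv2.imwrite("pics/side1.png",im[:,:,::-1])
print([(np.round(d["extent"],1).tolist(),round(d["conf"],2)) for d in finder.boxes_of("side","index_tip")])
a=cv2.imread("pics/w4.png"); b=cv2.resize(im[155:275,245:365,::-1],(380,380),interpolation=cv2.INTER_CUBIC)
cv2.imwrite("pics/v4.png",np.hstack([cv2.resize(a,(420,315)),b[:315]]))
E
```

```text
time: 11.02
eef_pos: [0.5769, -0.0651, 0.1084]
orientation: [-0.001, 0.652, 0.758, -0.001]
contact_force: [-0.1, 0.5, 1.1]
finger_gap: 0.402
grip_force: 0.0
time: 11.9
eef_pos: [0.582, -0.0944, 0.2477]
orientation: [-0.001, 0.652, 0.758, -0.0]
contact_force: [0.3, 0.2, 0.5]
finger_gap: 0.402
grip_force: 0.0
t 11.95 pos [ 0.5821 -0.0945  0.2479] shift [105.7 -66.9  48.1] turn [-0.002 -0.001  0.002]
[([320.3, 171.3, 332.8, 206.7], 0.43), ([258.6, 171.1, 350.7, 264.7], 0.28)]
```

View pics/v4.png

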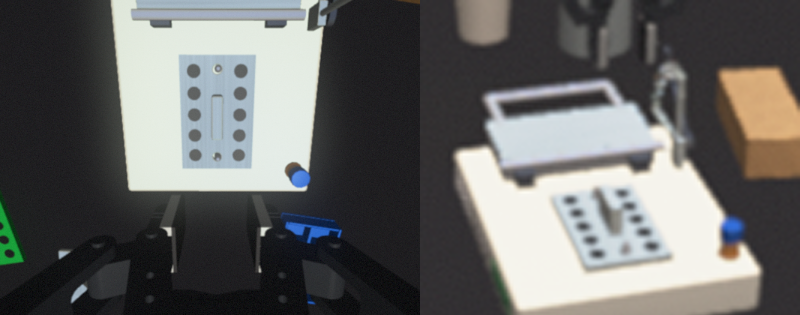

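The plate is seated with both pins showing in its holes (left panel, (217,69) and (217,157)). The index arm is near (675,110) in the right panel. Next, a tilted wrist view of the index arm from the stage's -x side to measure its angle.

```bash
python3 -m creep '[[[45,-30,-20,0,0,0,1],[45,-30,-20,0,0,0,1],[45,-30,-20,0,0,0,1],[45,-30,-22,0,0,0,1],[0,0,0,0,0,0.165,1],[0,0,0,0,0,0.165,1],[0,0,0,0,0,0.165,1],[0,0,0,0,0,0.165,1]]]' && python3 -m creep '[[[0,0,0,0,0,0.165,1],[0,0,0,0,0,0.165,1],[0,0,0,0,0,0.165,1],[0,0,0,0,0,0.164,1],[0,0,0,0,0.17,0,1],[0,0,0,0,0.17,0,1],[0,0,0,0,0.16,0,1],[0,0,0,0,0,0,1]]]' && python3 -m creep '[[[0,0,0,0,0,0,1],[0,0,0,0,0,0,1]]]'
python3 - <<'E'
from h import *
P=par("wrist"); im=imaging.capture("wrist"); cv2.imwrite("pics/w5.png",im[:,:,::-1]); np.save("w5.npy",P[2]); print(st()[0]["q"])
print([(np.round(d["extent"],1).tolist(),round(d["conf"],2)) for d in finder.boxes_of("wrist","index_tip")])
E
```

```text
time: 13.05
eef_pos: [0.437, 0.0652, 0.3309]
orientation: [-0.0, 0.864, 0.504, 0.0]
contact_force: [-0.1, 0.1, 0.2]
finger_gap: 1.003
grip_force: 0.0
time: 14.05
eef_pos: [0.4337, 0.0648, 0.3288]
orientation: [-0.049, 0.95, 0.192, 0.241]
contact_force: [0.4, 0.2, 0.4]
finger_gap: 1.001
grip_force: 0.0
time: 14.3
eef_pos: [0.4389, 0.065, 0.3322]
orientation: [-0.049, 0.949, 0.194, 0.242]
contact_force: [0.7, 0.7, -0.8]
finger_gap: 1.001
grip_force: 0.0
[-0.20963165 -0.27756486 -0.69625251  0.73178058  0.27877751  2.58898181]
[([321.0, 60.8, 385.4, 116.3], 0.78), ([496.7, 145.8, 531.2, 172.7], 0.29)]
```

View pics/w5.png

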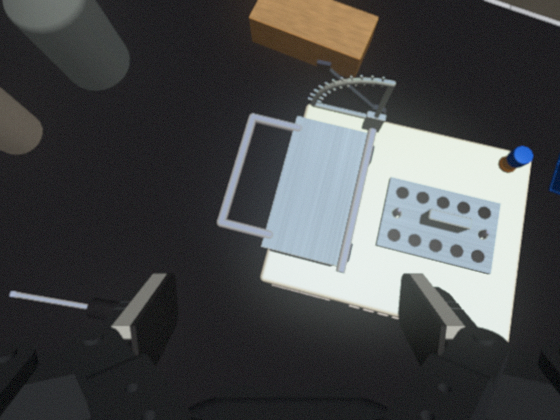

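The index arm runs from its diamond tip at about (323,64) to the hinge at about (380,112). The handle bar runs from (252,118) to (221,221). I'll fit the index angle and check the stage frame against the picture.

Run:
```python
from h import *
K,k,_=par("wrist"); P=(K,k,np.load("w5.npy")); bay=np.array([.5783,-.0656]); yaw=.148
c,s=np.cos(yaw),np.sin(yaw); X=np.array([c,s,0]); Y=np.array([-s,c,0]); O=np.r_[bay,0]+.1*Y
S=lambda x,y,z: O+x/1e3*X+y/1e3*Y+np.array([0,0,z/1e3])
print("O",O,"bar ends",pj([S(65,140,75),S(-65,140,75)],P).round(1).tolist(),"hinge idx",pj([S(109,0,75)],P).round(1).tolist(), "holes", pj([S(0,-50,58),S(0,-150,58)],P).round(1).tolist())
f=np.arange(.5,1.25,.1)
for a in f: print(round(a,2),pj([S(109,105*np.cos(a),75+105*np.sin(a)),S(109,55*np.cos(a),75+55*np.sin(a))],P).round(1).tolist())
PT=par("top")
print("top"); 
for a in f: print(round(a,2),pj([S(109,105*np.cos(a),75+105*np.sin(a))],PT).round(1).tolist())
im=cv2.imread("pics/w5.png")[45:145,230:410]; cv2.imwrite("pics/v5.png",cv2.resize(im,(792,440),interpolation=cv2.INTER_CUBIC))
```

```text
O [0.56355397 0.0333068  0.        ] bar ends [[252.8, 117.3], [221.0, 222.0]] hinge idx [[376.6, 111.7]] holes [[396.3, 212.1], [482.4, 233.7]]
0.5 [[303.0, 69.2], [340.0, 90.6]]
0.6 [[308.4, 65.4], [343.1, 88.9]]
0.7 [[314.9, 61.9], [346.6, 87.5]]
0.8 [[322.4, 58.9], [350.6, 86.3]]
0.9 [[330.9, 56.3], [354.9, 85.3]]
1.0 [[340.3, 54.4], [359.5, 84.7]]
1.1 [[350.4, 53.1], [364.4, 84.3]]
1.2 [[361.2, 52.5], [369.5, 84.2]]
top
0.5 [[234.1, 156.9]]
0.6 [[235.7, 155.8]]
0.7 [[237.6, 154.7]]
0.8 [[239.8, 153.6]]
0.9 [[242.4, 152.4]]
1.0 [[245.2, 151.3]]
1.1 [[248.3, 150.3]]
1.2 [[251.6, 149.3]]
```

View pics/v5.png

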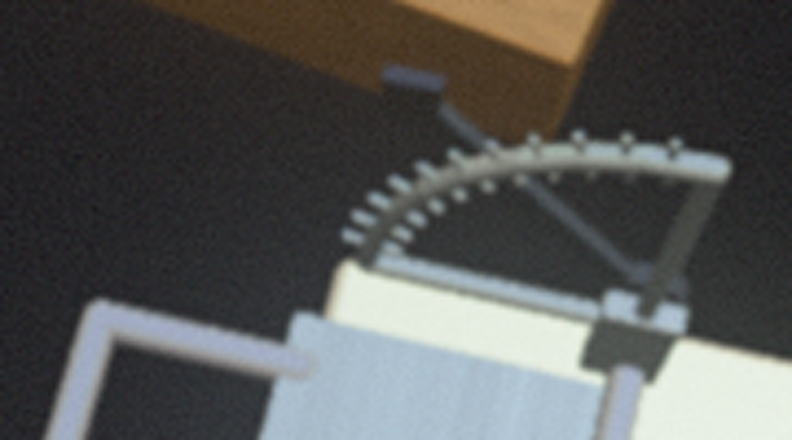

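```bash
python3 -m creep '[[[0,0,0,0,-0.17,0,1],[0,0,0,0,-0.17,0,1],[0,0,0,0,-0.16,0,0.4],[0,0,0,0,0,-0.17,0.4],[0,0,0,0,0,-0.17,0.35],[0,0,0,0,0,-0.17,0.35],[0,0,0,0,0,-0.17,0.35],[0,0,0,0,0,-0.17,0.35]]]' && python3 -m creep '[[[0,0,0,0,0,-0.17,0.35],[0,0,0,0,0,-0.17,0.35],[0,0,0,0,0,-0.17,0.35],[0,0,0,0,0,-0.17,0.35],[0,0,0,0,0,-0.17,0.35],[0,0,0,0,0,-0.17,0.35],[0,0,0,0,0,-0.17,0.35],[0,0,0,0,0,-0.17,0.35]]]' && python3 -m creep '[[[0,0,0,0,0,-0.17,0.35],[0,0,0,0,0,-0.17,0.35],[0,0,0,0,0,-0.17,0.35],[0,0,0,0,0,-0.17,0.35],[0,0,0,0,0,0,0.35],[0,0,0,0,0,0,0.35]]]'
python3 - <<'E'
from h import *
go([.5429,.1717,.15],3.29); print(st()[0]["q"])
E
```

```text
time: 15.4
eef_pos: [0.438, 0.0653, 0.3307]
orientation: [-0.0, 0.809, 0.588, -0.0]
contact_force: [-0.6, 0.4, -0.2]
finger_gap: 0.349
grip_force: 0.0
time: 16.4
eef_pos: [0.438, 0.0653, 0.3307]
orientation: [-0.0, 0.259, 0.966, -0.0]
contact_force: [-0.2, 0.6, 0.2]
finger_gap: 0.351
grip_force: 0.0
time: 17.15
eef_pos: [0.4375, 0.0652, 0.3308]
orientation: [-0.0, -0.074, 0.997, -0.0]
contact_force: [-0.3, -0.0, 0.8]
finger_gap: 0.351
grip_force: 0.0
t 17.15 pos [0.4375 0.0652 0.3308] shift [-120.1   89.8  180.7] turn [-0. -0. -0.]
[-1.92609974e-02  7.47724653e-02 -2.75303329e-01  1.22115884e+00
 -1.03499592e-04 -1.67519283e-01]
```

```bash
python3 -m creep '[[[-40,30,0,0,0,0,0.35],[-40,30,20,0,0,0,0.35],[-40,29.8,40,0,0,0,0.35],[0,0,50,0,0,0,0.35],[0,0,40,0,0,0,0.35],[0,0,20,0,0,0,0.35],[0,0,0,0,0,0,0.35],[0,0,0,0,0,0,0.35]]]'
python3 - <<'E'
from h import *
go([.5429,.1717,.064],3.29)
P=par("wrist"); im=imaging.capture("wrist"); cv2.imwrite("pics/w6.png",im[:,:,::-1])
E
```

```text
time: 18.15
eef_pos: [0.5423, 0.1711, 0.1627]
orientation: [0.001, -0.075, 0.997, 0.0]
contact_force: [-1.1, 0.0, -0.5]
finger_gap: 0.345
grip_force: 0.0
t 18.15 pos [0.5423 0.1711 0.1627] shift [-0.5  0.5 98.7] turn [0.    0.001 0.001]
```

View pics/w6.png

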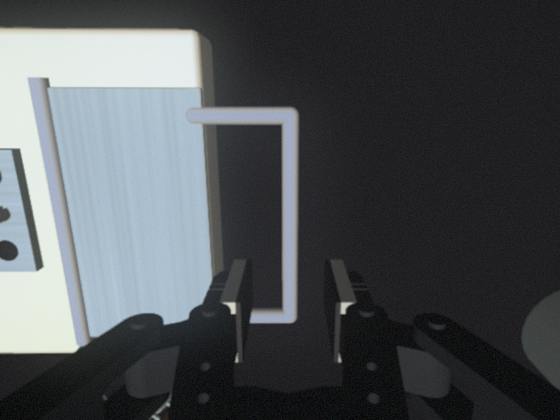

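The bar (column 290) runs midway between the open fingers, and the panel edge is clear of the left finger. Descending and gripping.

```bash
python3 -m creep '[[[-0.5,0.5,30,0,0,0,0.35],[0,0,35,0,0,0,0.35],[0,0,20,0,0,0,0.35],[0,0,11,0,0,0,0.35],[0,0,0,0,0,0,0.3],[0,0,0,0,0,0,0],[0,0,0,0,0,0,0],[0,0,0,0,0,0,0]]]'
python3 - <<'E'
from h import *
go([.5429,.1717,.064],3.29); s=st()[0]; print(s["contact_force"],s["finger_gap"],s["grip_force"])
E
```

```text
time: 19.2
eef_pos: [0.5429, 0.1723, 0.067]
orientation: [0.001, -0.075, 0.997, 0.001]
contact_force: [-1.5, 3.2, 7.5]
finger_gap: 0.089
grip_force: 58.8
t 19.2 pos [0.5429 0.1723 0.067 ] shift [ 0.1 -0.6  3. ] turn [0.001 0.002 0.002]
[-1.51267787  3.19014882  7.4801617 ] 0.08857470214437446 58.81501793861389
```

```bash
python3 -m creep '[[[0,-0.1,-5.6,0,0,0,0],[0,-0.5,-7,0,0,0,0],[0,-0.8,-7,0,0,0,0],[0,-1.2,-6.9,0,0,0,0],[0,-1.8,-8.2,0,0,0,0],[0,-2.3,-8.1,0,0,0,0],[0,-3.3,-9.2,0,0,0,0],[0,0,0,0,0,0,0]]]'
python3 - <<'E'
from h import *
s,p,R=st(); print(p,R.as_quat().round(3),s["contact_force"],s["ft_torque"],s["grip_force"])
O=np.array([.56355,.03331]);y=(p[:2]-O)@[-.1475,.9891]; print(y,np.arctan2(p[2]+.008-.075,y),np.hypot(p[2]+.008-.075,y))
E
```

```text
time: 20.2
eef_pos: [0.5442, 0.1631, 0.119]
orientation: [0.001, -0.075, 0.997, 0.002]
contact_force: [-0.0, 7.7, 0.8]
finger_gap: 0.091
grip_force: 58.6
[0.54416082 0.16308422 0.118997  ] [-0.075  0.997  0.002  0.001] [-0.03778662  7.70077406  0.79305159] [ 1.41767092 -0.11883571 -0.06406706] 58.55962336063385
0.13121958164781453 0.3772775948684756 0.1411462584495364
```

```bash
python3 -m creep '[[[0,-3.3,-7.7,0,0,0,0],[0,-3.8,-7.5,0,0,0,0],[0,-4.2,-7.2,0,0,0,0],[0,-3.9,-5.8,0,0,0,0],[0,-4.1,-5.6,0,0,0,0],[0,-4.4,-5.4,0,0,0,0],[0,-4.7,-5.2,0,0,0,0],[0,0,0,0,0,0,0]]]' && python3 -m creep '[[[0,0,0,0,0,0,0],[0,0,0,0,0,0,0]]]'
python3 - <<'E'
from h import *
s,p,R=st(); print(p,R.as_quat().round(3),s["contact_force"],s["ft_torque"],s["grip_force"])
O=np.array([.56355,.03331]);y=(p[:2]-O)@[-.1475,.9891]; print(y,np.arctan2(p[2]+.008-.075,y),np.hypot(p[2]+.008-.075,y))
ims=[]
for c in ("side","top"):
    im=imaging.capture(c); cv2.imwrite(f"pics/{c}2.png",im[:,:,::-1]); ims.append(im)
    print(c,[(d["extent"],d["conf"]) for d in finder.boxes_of(c,"index_tip")][:2])
a=ims[0][150:250,250:350,::-1]; b=ims[1][130:230,210:310,::-1]
cv2.imwrite("pics/v7.png",cv2.resize(np.hstack([a,b]),(800,400),interpolation=cv2.INTER_CUBIC))
P=par("side")
E
```

```text
time: 21.2
eef_pos: [0.5482, 0.1366, 0.1641]
orientation: [0.001, -0.076, 0.997, 0.004]
contact_force: [-1.7, 10.2, 7.6]
finger_gap: 0.09
grip_force: 58.8
time: 21.45
eef_pos: [0.5482, 0.1367, 0.1639]
orientation: [0.001, -0.076, 0.997, 0.004]
contact_force: [-1.8, 10.8, 7.2]
finger_gap: 0.091
grip_force: 58.8
[0.5481597  0.13674149 0.16387436] [-0.076  0.997  0.004  0.001] [-1.76867304 10.80507226  7.15215499] [ 2.34845511  0.27713035 -0.03458436] 58.83610188961029
0.10457415805987776 0.7471945783677066 0.14254962446371394
side [([326.7, 198.5, 329.1, 202.6], 0.5)]
top [([243.6, 151.6, 267.1, 156.9], 0.48), ([201.4, 112.0, 256.8, 140.6], 0.16)]
```

View pics/v7.png

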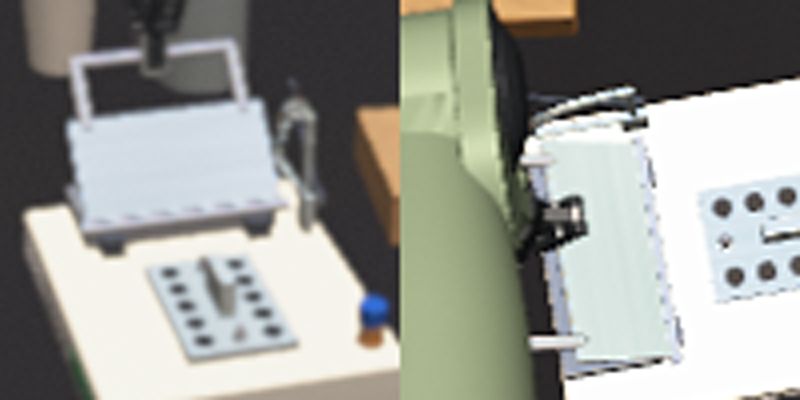

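The shield is up at about 0.75 rad, clear of everything, and the plate is still seated. I'll refine the index angle from its shaft in the earlier pictures.

Run:
```python
from h import *
from scipy.ndimage import map_coordinates, gaussian_filter
yaw=.148; c,s=np.cos(yaw),np.sin(yaw); X=np.array([c,s,0]); Y=np.array([-s,c,0]); O=np.array([.56355,.03331,0])
S=lambda x,y,z: O+x/1e3*X+y/1e3*Y+np.array([0,0,z/1e3])
K,k,_=par("wrist"); P=(K,k,np.load("w5.npy")); g=cv2.imread("pics/w5.png").astype(float).mean(2)
# perpendicular profile peaks around phi=.75 line
pt=lambda r,a,P:pj([S(109,r*np.cos(a),75+r*np.sin(a))],P)[0]
pts=[];rs=[]
for r in list(range(24,60,3))+[80,83,86]:
    p=pt(r,.75,P); t=pt(r+5,.75,P)-pt(r-5,.75,P); t/=np.hypot(*t); n=np.array([-t[1],t[0]]); o=np.arange(-5,5.1,.25)
    f=map_coordinates(g,[p[1]+o*n[1],p[0]+o*n[0]],order=1)
    wt=np.clip(f-np.percentile(f,40),0,None)**2; off=(wt*o).sum()/wt.sum(); mm=o[f.argmax()]
    q=p+mm*n; pts.append(q); rs.append(r); print(r,p.round(1),round(off,2),mm,f.max().round(),np.median(f).round())
pts=np.array(pts)
from scipy.optimize import least_squares
def res(v):
    out=[]
    for r,q in zip(rs,pts):
        p=pt(r,v[0],P); t=pt(r+5,v[0],P)-pt(r-5,v[0],P); t/=np.hypot(*t); out.append((q-p)@[-t[1],t[0]]-v[1])
    return np.array(out)
print("free offset",least_squares(res,[.75,0],loss="soft_l1",f_scale=.3).x, "fixed",least_squares(lambda v:res([v[0],0]),[.75],loss="soft_l1",f_scale=.3).x)
for a in(.7,.75,.8): print(a, pt(98,a,P))
```

```text
24 [364.9 101.3] 1.62 1.75 84.0 56.0
27 [363.4 100. ] 1.67 1.75 82.0 55.0
30 [361.9  98.6] 1.56 1.5 83.0 56.0
33 [360.3  97.3] 1.49 1.5 84.0 54.0
36 [358.8  95.9] 1.47 1.5 82.0 55.0
39 [357.2  94.5] 1.54 1.75 83.0 55.0
42 [355.6  93.1] 1.46 1.5 84.0 55.0
45 [354.   91.7] 1.27 1.25 82.0 54.0
48 [352.4  90.2] 1.37 1.5 84.0 56.0
51 [350.7  88.8] 1.61 1.5 81.0 57.0
54 [349.1  87.3] 1.47 1.25 87.0 62.0
57 [347.4  85.9] 2.4 5.0 123.0 91.0
80 [334.1  74.1] 1.15 1.25 87.0 59.0
83 [332.3  72.5] 1.16 1.0 86.0 58.0
86 [330.5  70.9] 1.38 1.25 83.0 58.0
free offset [0.73823528 1.83623312] fixed [0.79287212]
0.7 [319.6503991  65.7146929]
0.75 [323.05046612  64.29685253]
0.8 [326.67396254  62.98987057]
```

Run:
```python
from h import *
yaw=.148; c,s=np.cos(yaw),np.sin(yaw); X=np.array([c,s,0]); Y=np.array([-s,c,0]); O=np.array([.56355,.03331,0])
S=lambda x,y,z: O+x/1e3*X+y/1e3*Y+np.array([0,0,z/1e3])
P=par("wrist"); im=imaging.capture("wrist")[:,:,::-1].copy(); cv2.imwrite("pics/w8.png",im)
for a,col in ((.68,(0,0,255)),(.75,(0,255,0)),(.82,(255,0,0))):
    q=lambda r,x:S(x,r*np.cos(a),75+r*np.sin(a)); u=pj([q(90,-80),q(90,20),q(140,-65),q(140,-30)],P); print(a,u.round(1).tolist())
    for i in (0,2): cv2.line(im,*[tuple(int(v*16) for v in u[j]) for j in (i,i+1)],col,1,cv2.LINE_AA,4)
cv2.imwrite("pics/v8.png",cv2.resize(im[0:300,100:500],(800,600)))
```

```text
0.68 [[205.5, 80.3], [217.2, 294.5], [300.8, 121.7], [299.5, 217.0]]
0.75 [[192.9, 79.6], [206.8, 299.4], [282.3, 122.8], [282.3, 223.1]]
0.82 [[178.9, 78.9], [195.4, 304.3], [260.1, 123.9], [261.8, 229.4]]
```

View pics/v8.png

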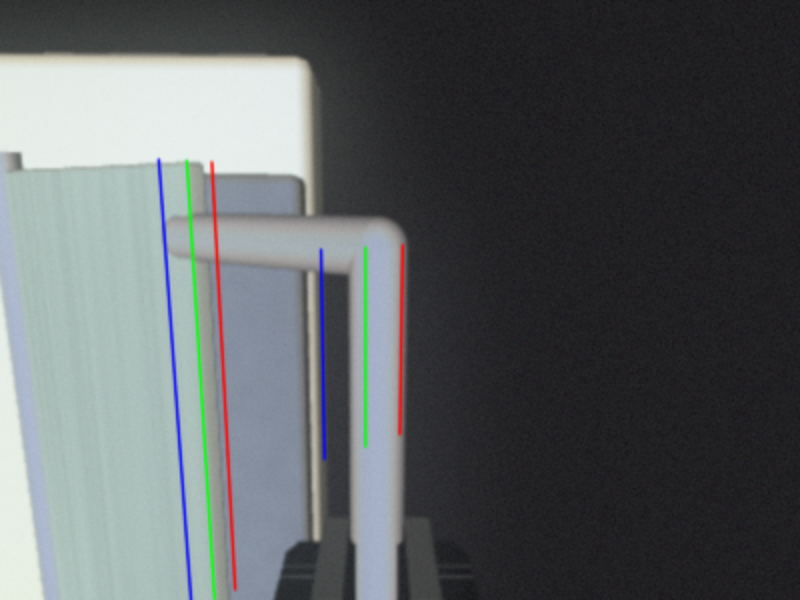

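Overlay: the bar centre at x≈377 lies between the 0.75 line (365) and the 0.68 line (401), so the shield is at about 0.73. The index is about 0.75, so I'll raise it a touch.

```bash
python3 -m creep '[[[0,-1.2,-1.2,0,0,0,0],[0,-1,-1.1,0,0,0,0],[0,0,0,0,0,0,0],[0,0,0,0,0,0,0],[0,0,0,0,0,0,0],[0,0,0,0,0,0,0],[0,0,0,0,0,0,0]]]'
python3 - <<'E'
from h import *
s,p,R=st(); O=np.array([.56355,.03331]);y=(p[:2]-O)@[-.1475,.9891]; print(p,np.arctan2(p[2]+.008-.075,y),s["contact_force"],s["grip_force"],np.abs(s["qd"]).max())
print(manip.finish_job())
E
```

```text
time: 22.58
eef_pos: [0.5485, 0.1347, 0.1661]
orientation: [0.001, -0.076, 0.997, 0.004]
contact_force: [-1.4, 11.4, 7.3]
finger_gap: 0.091
grip_force: 58.8
[0.54847991 0.13472932 0.1661391 ] 0.7685529776034111 [-1.36460242 11.39336096  7.32455595] 58.80424976348877 0.0019816823470831914
the job is handed in; nothing more can be done
None
```

The vial plate is seated over both pins and let go, and I handed the job in at about 22.6 s with the gripper holding the light shield at about 0.75 rad. My image estimate of the index arm is also about 0.75 rad, with a few hundredths of a radian of uncertainty, and the hand-in returned no verdict.

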